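# Uncover the wide dose-sensor port

### The arm

A 6-joint arm with a two-finger parallel gripper is mounted at the origin on a cart in front of the work surface, level with it; the furniture and walls round the work are solid. World frame = base frame: x ahead of the robot, y to its left, z up, the work surface at z = 0. Lengths are in m, angles in degrees, forces in N, time in s.
With the tool pointing down it reaches from about 0.25 to 0.725 m from the base axis. Payload 9.7 kg.
Tool frame: the origin (TCP) lies midway between the tips of the shut fingers; the grasp point (between the pads) lies 19 mm behind it (bot.pinch_z is the distance from the TCP to the grasp point, in m); z points along the fingers, y is the line along which they close (so a half turn about z gives the same grasp; the last joint's range is limited). The gripper opens to 85 mm and grips with 20 to 120 N. Pads are 22 mm wide; open, the fingers measure 114 mm over their backs; the gripper's body (76 mm by 85 mm) begins 54 mm behind the grasp point. The pads swing forward as they close: fully open they stand 13 mm farther back than shut.
Start: joints at [0, 4.979, 10.078, 95.1, 0, 90], TCP at [0.55, -0, 0.205] pointing down, gripper open.
Joint ranges: [-179.16, 179.16], [-48.56, 103.87], [-65.8, 70.77], [-126.05, 130.52], [-82.76, 87.17], [-180, 180]. Speed limits (degrees/s): [127.2, 127.2, 147.25, 180, 180, 180].

### API

Orientations are given as [roll, pitch, yaw] about the fixed x, y, z axes, in that order (R = Rz(yaw) Ry(pitch) Rx(roll)).
In Python, from workcell import sensors, camera, camera_params, ticket, bot gives the robot as it stands.
- The arm moves only by the shell command python3 -m jog 'ROWS' [FORCE]. ROWS is JSON, a list that holds one entry, the list of rows, each a list of 5 numbers: the shift along the world's x, y, z in units of 50 mm (1.0 is 50 mm), then the turn about the world's z in units of 5 degrees (1.0 is 5 degrees), then the opening, from 0 (shut) to 1 (fully open). In form: [[[tx, ty, tz, yaw, grip], ...]]. A call has 1 to 8 rows; each row shifts and turns the commanded pose from where the row before left it; what a row does not reach is not made up. A row lasts 1/10 s, in which the tool goes at most 50 mm and 8.59 degrees, less where a joint would pass 70% of its speed; a pose out of reach is approached as far as the arm can. A call is refused whole if a number of a shift passes 1 or a number of a turn 1, either way. A call with a gripper value outside its range is refused whole. The fingers move at their own pace and stop on an object; FORCE is the grip in N (left out, the last holds). Time passes only in rows, so rows that do not move let the fingers close. It gives the time, the measured TCP pose, the force, the opening and the grip force at its end, in the units of the state.
- sensors.get_obs(): the state, without advancing time (a new reading comes with each control period).
- camera(name): name is "scene" or "side" or "wrist"; returns the picture (384x512x3 uint8, blue, green, red); there is no depth.
- camera_params(name): a dict with "fx", "fy", "cx", "cy" (pixels), "T" (4x4, takes a point from camera to world coordinates); the wrist camera has in their place "tool_from_camera" (4x4, takes a point from camera to tool coordinates, whose origin is the TCP and whose axes are the flange's). Camera axes: x right, y down, z forward; pixel columns grow to the right and rows downward; lengths in m; the calibration is good to about 2 mm. A picture is of the moment at which its call begins: read the wrist's pose just before it. camera_params takes no time and is no camera call.
- ticket.job_done(): hands the job in; it is judged then, once.
The state is a dict: "time": time; "q": joint angles; "qd": joint speeds; "joint_efforts": joint torques, N m; "ee_pos": TCP position; "tcp_rot": TCP orientation; "wrist_force": force on the tool from outside, world axes, zero at the start; "torque": the same for the moment, N m; "opening": finger opening in m; "grasp_force": force on a finger pad.
Only numpy, scipy, OpenCV 4.12 (cv2) and the standard library are available. Lean on these libraries where they do the work, as an engineer would, in place of code of your own. Each camera call takes 0.05 s, during which the arm holds its last target. There are 200 camera calls.

### The job

Two lamp-dose sensor heads stand on the bench, each with a flat dust cover that turns on a single pin. Swing the dust cover of the wide head (the one with the larger round cover) aside by about a quarter turn, so that its port is wholly uncovered, and let go of it. Leave the cover of the narrow head shut.

Things in the scene. Friction and masses are not known exactly. Their poses are not given: they have to be found in the camera images.
- wide_cover (a joint): angle of the wide head's dust cover, rad: 0 = shut; grows as it swings aside, counter-clockwise seen from above, to a stop at 1.75; port wholly clear from 1.1. Starts at 0 to 0.25. Turns level on its pin with light friction (about 1 N at the knob) and stays where left. A 4 mm aluminium plate, disc 64 mm across, centre 50 mm from the pin, underside 51.5 mm above the bench.
- wide_knob (a point): centre of the upright round dark knob on the wide head's cover: 14 mm in diameter, 24 mm tall, standing on the cover's top (z 55.5 to 79.5 mm), so this point is 12 mm above the cover. It lies 70 mm from the pin's axis and moves with the cover. Its x axis points from knob to pin, z up.
- wide_pin (a point): point on the vertical axis of the wide head's pin, 53.5 mm above the bench; it is fixed. Axes of the housing (grey, 110 x 70 mm, top at z 50 mm, fixed to the bench): -x runs from the pin along the housing over the centre of the port (40 mm across, 50 mm away), z up. The pin is 20 mm from the housing's far end; its head stands 3 mm above the cover.
- narrow_knob (a point): centre of the knob (14 mm in diameter, 24 mm tall, standing on the cover, z 55.5 to 79.5 mm) on the narrow head's cover, which is to be left shut: a disc only 32 mm across, on a grey housing 110 x 48 mm, 50 mm high, fixed to the bench. The knob lies 58 mm from its own pin.

How it is judged (in metres and radians):
At the end, for the whole second after the job is handed in: The wide head's cover is swung at least 1.2 rad (69 degrees) from shut and at rest, its port wholly clear; the narrow head's knob is within 15 mm of where it was (value of joint wide_cover above 1.2 rad and velocity of joint wide_cover between -0.05 and 0.05 rad/s and distance of narrow_knob from where it was at the start of the episode below 0.015 m); the robot touches nothing.
It fails at once if the narrow head's cover is swung (its knob moves more than 15 mm) (distance of narrow_knob from where it was at the start of the episode above 0.015 m).
It also fails if it takes over 32 s, if anything falls off the work surface, if the arm or the gripper's body presses on something with over 40 N, if the wrist force passes 120 N, or if a joint passes its speed limit or range.

## Working session

There is one attempt and no reset: what is moved stays moved. The work goes in short steps, Python scripts to look and compute and a shell command to move; the robot and the scene stay as the last step left them, time stands still between calls to the robot, and variables do not carry over. Pictures are saved under pics/ and viewed, at most 10 in all, crops included, and the job is handed in when it is done.

```bash
mkdir -p pics; python3 - <<'E'
from workcell import sensors,camera,camera_params
import cv2,numpy as np
o=sensors.get_obs();print(o['ee_pos'],o['tcp_rot'],o['opening'],o['time'])
for n in("scene","side"):
    cv2.imwrite(f"pics/{n}0.png",camera(n));p=camera_params(n);print(n,np.round(p['T'],3).tolist(),p['fx'],p['cx'],p['cy'])
E
```

```text
[5.49714761e-01 1.01300937e-05 2.04084621e-01] [-1.79922485e+02 -1.71306870e-03  9.00000384e+01] 0.08531009402316328 0.0
scene [[0.599, -0.456, 0.658, 0.009], [-0.8, -0.366, 0.475, -0.271], [0.024, -0.812, -0.584, 0.59], [0.0, 0.0, 0.0, 1.0]] 489.91457690650356 263.25145826697457 196.0907548484594
side [[0.92, -0.193, 0.342, 0.274], [-0.392, -0.454, 0.8, -0.564], [0.001, -0.87, -0.493, 0.528], [0.0, 0.0, 0.0, 1.0]] 378.44975274817176 261.4850260322644 195.49528973455938
```

View pics/scene0.png

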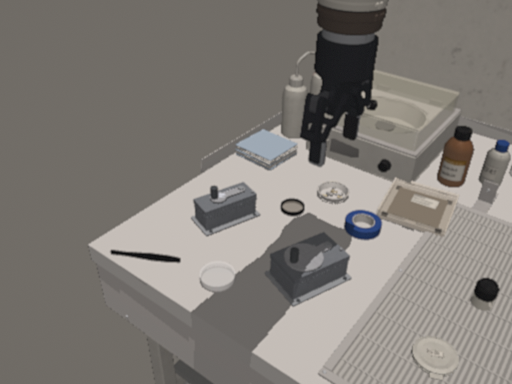

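View pics/side0.png

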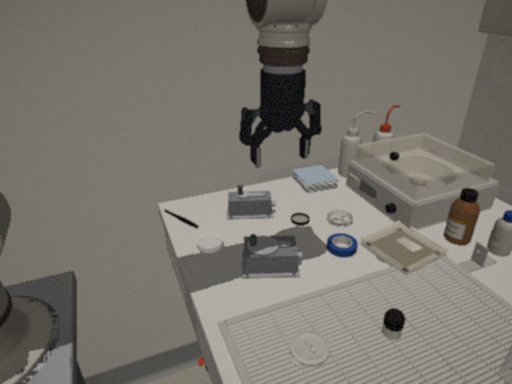

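The wide head is the nearer one: scene about (310,265), side about (270,255). The narrow head is at scene (225,207), side (250,205). I'll enlarge the wide head.

```bash
python3 - <<'E'
import cv2,numpy as np
a=cv2.imread("pics/scene0.png")[225:300,260:360];b=cv2.imread("pics/side0.png")[225:285,232:312]
f=lambda i,s:cv2.resize(i,None,fx=s,fy=s,interpolation=cv2.INTER_CUBIC)
a=f(a,4);b=f(b,5);c=np.vstack([np.pad(a,((0,0),(0,0),(0,0))),b[:300]]);c=cv2.convertScaleAbs(c,alpha=1.8);cv2.imwrite("pics/crop.png",c)
E
```

```text
(no output)
```

View pics/crop.png

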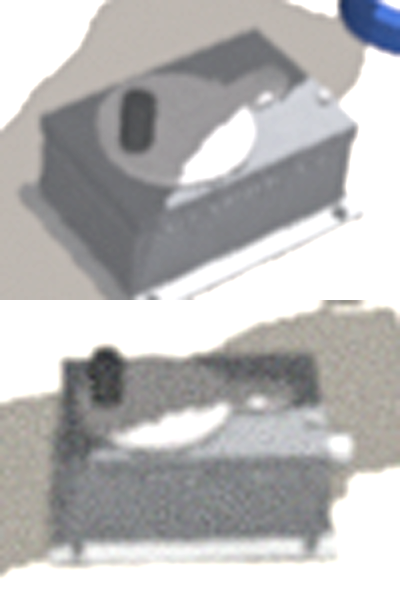

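The knob's centre is at scene (294.5,255.3) and side (253.2,240.2). The pin's head is at scene (326.5,248.8) and side (284.4,245.2). The pin is on the far, right-hand end and the knob on the near-robot end.

```bash
cat > h.py <<'E'
from workcell import camera_params
import numpy as np
def onz(n,u,v,z):
    p=camera_params(n);T=p['T'];d=T[:3,:3]@[(u-p['cx'])/p['fx'],(v-p['cy'])/p['fy'],1]
    return np.round((T[:3,3]+d*(z-T[2,3])/d[2])[:2],4)
E
python3 - <<'E'
from h import *
for l,z,a,b in[("knob",.0675,(294.5,255.3),(253.2,240.2)),("pin",.0585,(326.5,248.8),(284.4,245.2)),("nknob",.0675,(214,192),(240,190.5))]:
    print(l,onz("scene",*a,z),onz("side",*b,z))
for c in[(42,118),(255,30),(355,125),(135,205)]: print(onz("scene",260+c[0]/4,225+c[1]/4,.05))
for c in[(65,58),(315,55),(330,155),(60,160)]: print('s',onz("side",232+c[0]/5,225+c[1]/5,.05))
E
```

```text
knob [0.5016 0.0212] [0.5051 0.02  ]
pin [ 0.5553 -0.006 ] [ 0.5619 -0.0094]
nknob [0.5516 0.233 ] [0.5534 0.2289]
[0.4955 0.0626]
[0.5972 0.0235]
[ 0.571  -0.0395]
[0.478  0.0054]
s [0.5025 0.0612]
s [0.6025 0.0211]
s [ 0.5764 -0.042 ]
s [ 0.4759 -0.0027]
```

```bash
python3 -m jog '[[[-0.23,0.1,0,-1,1],[-0.23,0.1,0,-1,1],[-0.23,0.1,0,-1,1],[-0.23,0.1,0,-1,1],[0,0,0,-1,1],[0,0,0,-1,1],[0,0,0,-1,1],[0,0,0,-1,1]]]' 20
python3 -m jog '[[[0,0,0,-1,1],[0,0,0,-1,1],[0,0,0,-1,1],[0,0,0,-1,1],[0,0,0,-1,1],[0,0,0,-1,1],[0,0,0,-1,1],[0,0,0,-1,1]]]'
python3 -m jog '[[[0,0,0,-1,1],[0,0,0,-1,1],[0,0,0,-1,1],[0,0,0,-1,1],[0,0,0,-1,1],[0,0,0,-1,1],[0,0,0,0,1],[0,0,0,0,1]]]'
python3 - <<'E'
from workcell import sensors,camera,camera_params
import cv2,numpy as np
from scipy.spatial.transform import Rotation as R
o=sensors.get_obs();print(o['ee_pos'],o['tcp_rot'],o['q'],o['time'])
cv2.imwrite("pics/w1.png",camera("wrist"));p=camera_params("wrist");print(p)
E
```

```text
time: 0.9
ee_pos: [0.5038, 0.02, 0.2045]
tcp_rot: [-180.0, 0.0, 49.8]
wrist_force: [-0.6, -0.9, 0.1]
opening: 0.0853
grasp_force: 0.0
time: 1.7
ee_pos: [0.5038, 0.02, 0.2044]
tcp_rot: [-180.0, 0.0, 9.8]
wrist_force: [-0.5, 0.4, 0.7]
opening: 0.0852
grasp_force: 0.0
time: 2.5
ee_pos: [0.4927, -0.0792, 0.2047]
tcp_rot: [-175.6, 0.1, -11.8]
wrist_force: [0.3, -0.6, 0.5]
opening: 0.0851
grasp_force: 0.0
[ 0.49272623 -0.07915981  0.20465438] [-1.75628015e+02  9.39162667e-02 -1.17969788e+01] [-11.85424933  -1.99858954   2.83679907  94.93368338   4.37188923
 179.94256242] 2.5
{'fx': 305.14915892481105, 'fy': 305.14915892481105, 'cx': 255.9121467766806, 'cy': 187.9638702772896, 'tool_from_camera': array([[-1.50199378e-03, -9.65496039e-01, -2.60413408e-01,
         6.60586379e-02],
       [ 9.99998337e-01, -1.71947245e-03,  6.07313417e-04,
        -1.24246279e-03],
       [-1.03413238e-03, -2.60412063e-01,  9.65497016e-01,
        -1.68983371e-01],
       [ 0.00000000e+00,  0.00000000e+00,  0.00000000e+00,
         1.00000000e+00]])}
```

View pics/w1.png

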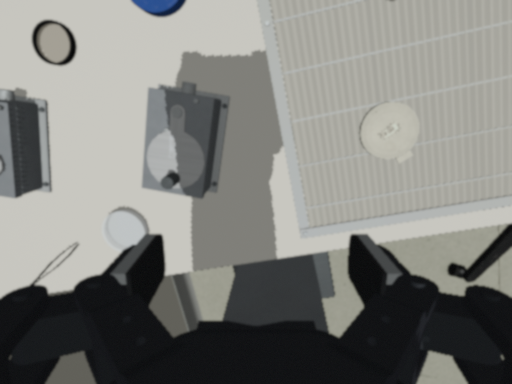

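The wrist view shows the wide head upright in the picture: knob (dark) about (171,180), pin about (177,113). Joint 6 reached its limit, so I'll use a yaw of about +10 instead. First, refine the positions from this view.

```bash
cat >> h.py <<'E'
from scipy.spatial.transform import Rotation as R
def wr(pos,rpy,u,v,z):
    p=camera_params("wrist");T=np.eye(4);T[:3,:3]=R.from_euler('xyz',rpy,degrees=True).as_matrix();T[:3,3]=pos
    T=T@p['tool_from_camera'];d=T[:3,:3]@[(u-p['cx'])/p['fx'],(v-p['cy'])/p['fy'],1]
    return np.round((T[:3,3]+d*(z-T[2,3])/d[2])[:2],4)
E
python3 - <<'E'
from h import *
P=[0.4927,-.0792,.2047];r=[-175.628,.094,-11.797]
print(wr(P,r,171,180,.0675),wr(P,r,177,113,.0585))
for c in[(150,88),(220,97),(206,196),(143,188)]:print(wr(P,r,*c,.05))
E
python3 -m jog '[[[0,0,0,1,1],[0,0,0,1,1],[0,0,0,1,1],[0,0,0,1,1],[0,0,0,0,1],[0,0,0,0,1]]]'
```

```text
[0.5038 0.0222] [ 0.5692 -0.    ]
[0.5997 0.0239]
[ 0.5757 -0.0458]
[ 0.4754 -0.005 ]
[0.498 0.064]
time: 3.15
ee_pos: [0.4931, -0.0782, 0.2048]
tcp_rot: [-175.6, 0.1, 8.2]
wrist_force: [-0.3, 0.7, 0.2]
opening: 0.0855
grasp_force: 0.0
```

```bash
python3 -m jog '[[[0.05,0.5,0,0,1],[0.05,0.5,0,0,1],[0.05,0.5,0,0,1],[0.06,0.5,0,0,1],[0,0,-0.5,0,0.6],[0,0,-0.5,0,0.6],[0,0,-0.5,0,0.6],[0,0,0,0,0.6]]]'
python3 - <<'E'
from workcell import sensors,camera
import cv2
o=sensors.get_obs();print(o['ee_pos'],o['tcp_rot'],o['q'])
cv2.imwrite("pics/w2.png",camera("wrist"))
E
```

```text
time: 3.95
ee_pos: [0.5017, 0.0215, 0.1268]
tcp_rot: [-175.6, 0.3, 8.2]
wrist_force: [-0.0, -0.9, 0.1]
opening: 0.0513
grasp_force: 0.0
[0.50165125 0.02153289 0.12684068] [-175.58808536    0.34828918    8.17586073] [ -0.21674092  -1.44963818  -5.2400428   87.19929054   4.31374678
 171.58353942]
```

View pics/w2.png

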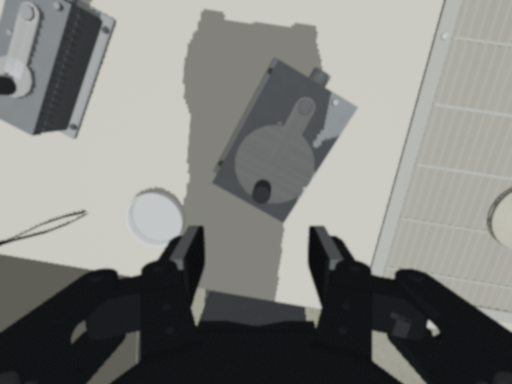

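The knob is centred at about (262,191), the pin at about (306,107), and the fingers straddle the knob's column.

```bash
python3 - <<'E'
from h import *
P=[0.50165,.02153,.12684];r=[-175.588,.348,8.176]
print(wr(P,r,262,191,.0675),wr(P,r,306,107,.0585))
E
python3 -m jog '[[[0,0,0,0,0.55],[0,0,0,0,0.55]]]'
```

```text
[0.5035 0.0226] [ 5.704e-01 -1.000e-04]
time: 4.2
ee_pos: [0.5042, 0.0212, 0.1316]
tcp_rot: [-175.6, -0.1, 8.2]
wrist_force: [0.0, 0.1, -0.5]
opening: 0.0467
grasp_force: 0.0
```

```bash
python3 -m jog '[[[0,0,-0.4,0,0.5],[0,0,-0.4,0,0.5],[0,0,-0.3,0,0.5],[0,0,-0.2,0,0.5],[0,0,-0.1,0,0.5],[0,0,0,0,0.5],[0,0,0,0,0.2],[0,0,0,0,0]]]'
python3 -m jog '[[[0,0,0,0,0],[0,0,0,0,0],[0,0,0,0,0],[0,0,0,0,0]]]' 20
```

```text
time: 5.0
ee_pos: [0.5039, 0.0211, 0.0607]
tcp_rot: [-175.6, -0.0, 8.2]
wrist_force: [0.3, -0.1, -0.4]
opening: 0.0145
grasp_force: 0.0
time: 5.4
ee_pos: [0.5034, 0.0212, 0.06]
tcp_rot: [-175.6, 0.1, 8.2]
wrist_force: [0.0, -1.1, 1.2]
opening: -0.0002
grasp_force: 0.0
```

The fingers closed on nothing, so I'll look.

```bash
python3 - <<'E'
from workcell import camera
import cv2,numpy as np
s=cv2.resize(camera("side")[150:290,200:340],None,fx=4,fy=4,interpolation=2)[:,:400]
w=camera("scene")[180:305,240:365];w=cv2.resize(w,(400,400),interpolation=2)
c=np.zeros((560,800,3),np.uint8);c[:,:400]=s;c[:400,400:]=w
cv2.imwrite("pics/c3.png",cv2.convertScaleAbs(c,alpha=1.7))
E
```

```text
(no output)
```

View pics/c3.png

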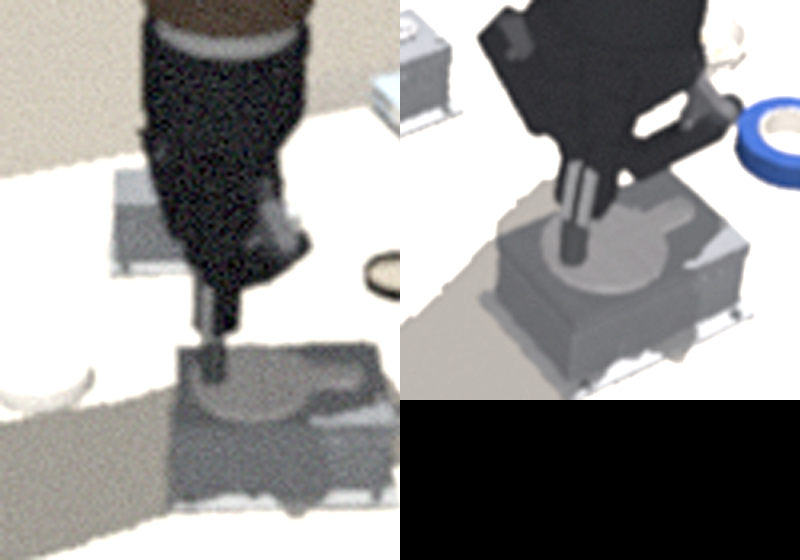

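In both views the shut finger tips (side ~(254,232), scene ~(298,247)) seem to be at or above the knob's top. I'll check the height by triangulation.

```bash
python3 - <<'E'
from h import *
def pr(n,X):
    p=camera_params(n);c=np.linalg.inv(p['T'])@[*X,1];return np.round([p['fx']*c[0]/c[2]+p['cx'],p['fy']*c[1]/c[2]+p['cy']],1)
for z in(.06,.07,.08,.09):print(z,pr("scene",(.5034,.0212,z)),pr("side",(.5034,.0212,z)))
from workcell import sensors;o=sensors.get_obs();print(o['ee_pos'],o['wrist_force'],o['opening'])
E
```

```text
0.06 [294.8 258.2] [252.3 243. ]
0.07 [295.2 253.5] [252.2 239.1]
0.08 [295.6 248.7] [252.2 235.1]
0.09 [296.  243.9] [252.1 231. ]
[0.50339954 0.0211597  0.05991543] [-0.23556241 -0.86388533  0.92128496] -1.6336526604511883e-05
```

```bash
python3 - <<'E'
from workcell import camera
import cv2
cv2.imwrite("pics/w4.png",cv2.convertScaleAbs(cv2.resize(camera("wrist")[150:384,156:356],None,fx=2.5,fy=2.5,interpolation=2),alpha=1.8))
E
```

```text
(no output)
```

View pics/w4.png

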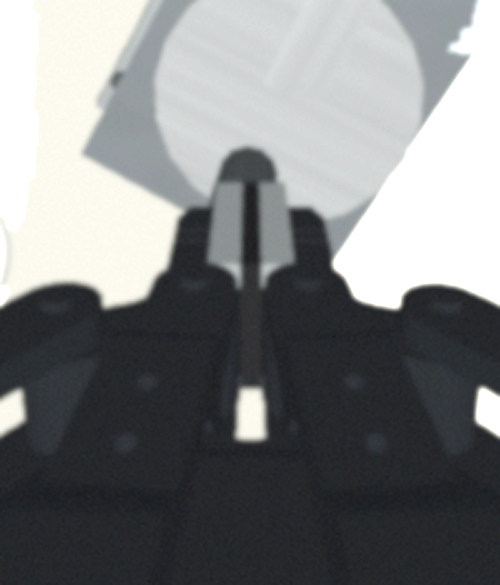

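The knob shows below and ahead of the tips, so the real finger tips are about 20 mm above the stated TCP. I'll reopen, go lower in small steps while watching the force, and close again.

```bash
python3 -m jog '[[[0,0,0,0,0.5],[0,0,0,0,0.5],[0,0,0,0,0.5],[0,0,0,0,0.5],[0,0,-0.1,0,0.5],[0,0,-0.1,0,0.5],[0,0,0,0,0.5]]]'
python3 -m jog '[[[0,0,0,0,0.2],[0,0,0,0,0],[0,0,0,0,0],[0,0,0,0,0],[0,0,0,0,0],[0,0,0,0,0]]]' 20
```

```text
time: 6.25
ee_pos: [0.5028, 0.0211, 0.0488]
tcp_rot: [-175.6, 0.1, 8.2]
wrist_force: [-0.8, 0.4, 0.6]
opening: 0.0427
grasp_force: 0.0
time: 6.85
ee_pos: [0.5033, 0.0212, 0.05]
tcp_rot: [-175.6, 0.1, 8.2]
wrist_force: [-1.5, 1.5, 1.6]
opening: 0.0117
grasp_force: 19.6
```

```bash
python3 -m jog '[[[0,0,0,0,0.4],[0,0,0,0,0.4],[0,0,0,0,0.4],[0,0,-0.08,0,0.4],[0,0,-0.08,0,0.4],[0,0,0,0,0.4]]]'
python3 -m jog '[[[0,0,0,0,0.2],[0,0,0,0,0],[0,0,0,0,0],[0,0,0,0,0],[0,0,0,0,0],[0,0,0,0,0]]]' 20
```

```text
time: 7.45
ee_pos: [0.5029, 0.0211, 0.041]
tcp_rot: [-175.6, 0.1, 8.2]
wrist_force: [0.5, -0.4, 0.1]
opening: 0.0342
grasp_force: 0.0
time: 8.05
ee_pos: [0.5033, 0.0212, 0.0419]
tcp_rot: [-175.6, 0.1, 8.2]
wrist_force: [-2.2, 0.2, 0.1]
opening: 0.0127
grasp_force: 19.5
```

```bash
python3 -c "
import numpy as np
a=np.radians(161.2+5*np.arange(18));x=np.c_[np.cos(a),np.sin(a)]*.0697/.05
print(np.round(np.diff(x,axis=0),3).tolist(),x[-1]*.05+[.5695,-.001])"
```

```text
[[-0.034, -0.117], [-0.024, -0.119], [-0.013, -0.121], [-0.003, -0.122], [0.008, -0.121], [0.018, -0.12], [0.029, -0.118], [0.039, -0.115], [0.049, -0.111], [0.058, -0.107], [0.067, -0.101], [0.076, -0.095], [0.084, -0.088], [0.091, -0.08], [0.098, -0.072], [0.104, -0.063], [0.109, -0.054]] [ 0.54137289 -0.06477269]
```

```bash
python3 -m jog '[[[-0.034,-0.117,0,0.65,0],[-0.024,-0.119,0,0.65,0],[-0.013,-0.121,0,0.65,0],[-0.003,-0.122,0,0.65,0],[0.008,-0.121,0,0.65,0],[0.018,-0.12,0,0.65,0]]]'
```

```text
time: 8.65
ee_pos: [0.501, -0.0148, 0.042]
tcp_rot: [-175.6, 0.0, 27.9]
wrist_force: [-0.6, 3.6, 0.2]
opening: 0.0128
grasp_force: 20.0
```

Low forces and the grip holds, so continue.

```bash
python3 -m jog '[[[0.029,-0.118,0,0.65,0],[0.039,-0.115,0,0.65,0],[0.049,-0.111,0,0.65,0],[0.058,-0.107,0,0.65,0],[0.067,-0.101,0,0.65,0],[0.076,-0.095,0,0.65,0]]]'
python3 -m jog '[[[0.084,-0.088,0,0.65,0],[0.091,-0.08,0,0.65,0],[0.098,-0.072,0,0.65,0],[0.104,-0.063,0,0.65,0],[0.109,-0.054,0,0.65,0],[0,0,0,0,0],[0,0,0,0,0]]]'
```

```text
time: 9.25
ee_pos: [0.5169, -0.0473, 0.0419]
tcp_rot: [-175.6, 0.1, 47.4]
wrist_force: [-3.2, 0.5, 2.2]
opening: 0.0125
grasp_force: 20.2
time: 9.95
ee_pos: [0.5412, -0.0654, 0.0419]
tcp_rot: [-175.6, 0.1, 63.4]
wrist_force: [-2.2, -2.9, 1.5]
opening: 0.013
grasp_force: 20.1
```

Release, rise, and look.

```bash
python3 -m jog '[[[0,0,0,0,0.4],[0,0,0,0,0.4],[0,0,0,0,0.4],[0,0,0,0,0.4],[0,0,0.4,0,0.4],[0,0,0.8,0,0.4],[0,0,0.8,0,0.4],[0,0,0.8,0,0.4]]]'
python3 -m jog '[[[0,0,0,0,0.4],[0,0,0,0,0.4],[0,0,0,0,0.4]]]'
python3 - <<'E'
from workcell import camera
import cv2,numpy as np
cv2.imwrite("pics/c5.png",np.hstack([cv2.resize(camera("scene")[160:310,180:370],(400,316),interpolation=2),cv2.resize(camera("side")[150:308,180:380],(400,316),interpolation=2)]))
E
```

```text
time: 10.75
ee_pos: [0.5409, -0.0649, 0.1835]
tcp_rot: [-175.6, 0.1, 63.5]
wrist_force: [0.9, -0.5, -0.2]
opening: 0.0344
grasp_force: 0.0
time: 11.05
ee_pos: [0.5409, -0.065, 0.1807]
tcp_rot: [-175.5, 0.1, 63.5]
wrist_force: [-0.6, -0.1, -1.0]
opening: 0.0343
grasp_force: 0.0
```

View pics/c5.png

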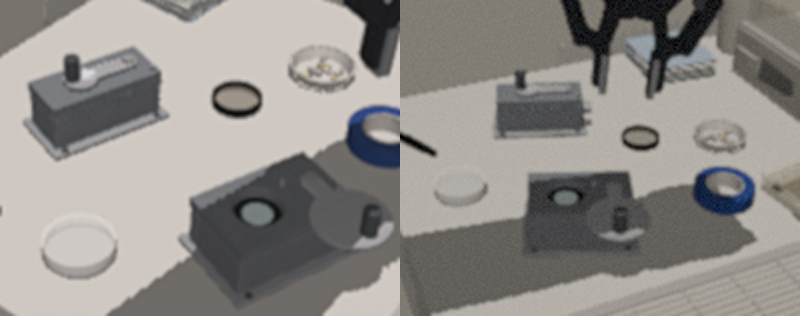

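The wide cover has swung about a quarter turn. Its port (crop, scene (258,213)) is wholly visible, the narrow cover is still shut, and the gripper is clear of everything.

```bash
python3 -c "
from workcell import ticket
print(ticket.job_done())"
```

```text
the job is handed in; nothing more can be done
None
```

The wide head's cover is swung aside by about 85° (roughly 1.5 rad) and released, its port is wholly uncovered, the narrow head's cover was never touched and is still shut, and the job was handed in at about 11 s; no verdict was shown.

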